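Match the support post and lay the tube level

ROBOT

A 6-joint arm with a two-finger parallel gripper is mounted at the origin on the work surface. World frame = base frame: x ahead of the robot, y to its left, z up, the work surface at z = 0. Lengths are in mm, angles in rad, forces in N, time in s.
With the tool pointing down it reaches from about 350 to 775 mm from the base axis. Payload 7.3 kg.
Tool frame: the origin (TCP) lies on the centre line of the jaws, within the pads' length; the fingertips stand 17 mm ahead of it and the grasp point (between the pads) lies 2 mm behind it; z points along the fingers, y is the line along which they close (so a half turn about z gives the same grasp; the last joint's range is limited). The gripper opens to 92 mm and grips with 3 to 60 N. Pads are 19 mm wide; open, the fingers measure 130 mm over their backs; the gripper's body (75 mm by 190 mm) begins 47 mm behind the grasp point.
Start: joints at [-1.435, 0.342, 1.524, -0, 1.275, -0.146], TCP at [146.017, -504.304, 243.741] pointing down, gripper open.
Joint ranges: [-2.53, 2.53], [-0.77, 2.02], [0.04, 2.7], [-1, 4.14], [0.28, 2.66], [-3.11, 3.11]. Speed limits (rad/s): [2.57, 2.57, 3.14, 3.14, 3.14, 3.14].

INTERFACE

Orientations are given as [roll, pitch, yaw] about the fixed x, y, z axes, in that order (R = Rz(yaw) Ry(pitch) Rx(roll)).
In Python, from plant import bot gives the robot as it stands. The module is installed in compiled form; this text tells all that it offers.
- The arm moves only by the shell command python3 -m pendant 'ROWS'. ROWS is JSON, a list of rows, each a list of 3 entries, a list of its own where there are three numbers: the shift along the world's x, y, z as a fraction of full scale, then the turn, a rotation vector about the world's x, y, z as a fraction of full scale, then the opening, from -1 (shut) to 1 (fully open), so that 0 is half open. In form: [[[tx, ty, tz], [rx, ry, rz], claw], ...]. A call has exactly 10 rows; each row shifts and turns the commanded pose from where the row before left it; what a row does not reach is not made up. Full scale, the value 1, is 30 mm for a shift and 0.12 rad for a turn. A row lasts 1/12 s, in which the tool goes at most 41.7 mm and 7.16 degrees, less where a joint would pass 70% of its speed; a pose out of reach is approached as far as the arm can. A call with a number of a shift or a turn outside -1 to 1 is refused whole. A call with a gripper value outside its range is refused whole. The fingers move at their own pace and stop on an object; the grip force is fixed at half the most. Time passes only in rows, so rows that do not move let the fingers close, or fill a call up. It gives the time, the measured TCP pose, the force, the opening and the grip force at its end, in the units of the state.
- bot.get_obs(): the state, without advancing time (a new reading comes with each control period).
- bot.capture(name): name is "scene" or "top"; returns the picture (400x640x3 uint8, blue, green, red); there is no depth.
- bot.camera_params(name): a dict with "fovy" (degrees; the focal length in pixels is half the picture's height over the tangent of half this angle, whatever the lens; pixels are square), "cx", "cy" (the principal point, pixels), "distortion" ([k1, k2, p1, p2, k3] as OpenCV has them; the pictures are not rectified), "camera_from_world" (4x4, takes a point from world to camera coordinates). Camera axes: x right, y down, z forward; pixel columns grow to the right and rows downward; lengths in mm; the calibration is good to about 2 mm. A picture is of the moment at which its call begins. camera_params takes no time and is no camera call.
- bot.close_job(): hands the job in; it is judged then, once.
The state is a dict: "time": time; "joint_positions": joint angles; "dq": joint speeds; "tau": joint torques, N m; "tool_pos": TCP position; "tcp_rot": TCP orientation; "contact_force": force on the tool from outside, world axes, zero at the start; "moment": the same for the moment, N m; "grip_width": finger opening in mm; "finger_force": force on a finger pad.
Only numpy, scipy, OpenCV 4.12 (cv2) and the standard library are available. Lean on these libraries where they do the work, as an engineer would, in place of code of your own. Each camera call takes 0.05 s, during which the arm holds its last target. There are 200 camera calls.

TASK

On the steel set-up plate a green upright is fixed at one end. Among the four look-alike steel posts find the one exactly as tall as that upright, stand it upright inside the yellow circle on the plate, and then lay the red square tube along the two, centred between them, so that it rests level, and let go. Leave the other posts standing, and do not knock the other tools on the bench about.

Things in the scene. Friction and masses are not known exactly. Their poses are not given: they have to be found in the camera images.
- bed: dark steel set-up plate fixed flat on the bench, 90 mm (its x) by 200 mm (its y), 12 mm thick; origin at the centre of its underside
- bed_circle (a point): centre of the yellow circle (62 mm outer, 53 mm inner diameter, only painted) on the plate's top face, 55 mm from the plate's centre towards its -y; a post stands here; axes as the plate's
- bed_upright (a point): centre of the foot of the green fixed upright on the plate's top face, 55 mm from the plate's centre towards the plate's +y. The upright is a round flat-topped column 44 mm in diameter, rigid; its height above the plate is 72, 76, 80 or 84 mm, different from one start to the next and not told: find it by touch or by trial. Spare green uprights stand at the side of the bench, out of use
- bed_mid (a point): the plate's centre, on its top face, midway between circle and upright; axes as the plate's (y runs along the line from circle to upright)
- post_a_mid (a point): loose round steel post, 44 mm in diameter, flat ends, about 0.33 kg, standing on the bench (z = 0), z axis up. The four posts are 72, 76, 80 and 84 mm tall, one of each, and look alike; the names and poses do not tell which is which. This point is on the post's axis, 40 mm above its underside whatever its height
- post_b_mid (a point): as post_a, another height
- post_c_mid (a point): as post_a, another height
- post_d_mid (a point): as post_a, another height
- tube_mid (a point): centre of the loose red square steel tube, 190 mm long (its x), 25 by 25 mm across, closed ends, about 0.27 kg, lying flat on the bench to the robot's right (-y) side
- hacksaw: blue hacksaw lying flat at the far side of the bench, bystander, leave alone
- hammer: hammer lying near the right edge, bystander, leave alone
- wrench: wrench lying at the far right, bystander, leave alone
- can: spray can, 66 mm in diameter and 170 mm tall, standing at the far side, bystander, leave alone
- tape: yellow tape measure, 70 by 35 by 65 mm, standing at the left, beyond the posts, bystander, leave alone
Things that resemble listed ones, but are neither listed nor needed, are in the scene too. What is shaped like the part that bears post_b_mid but blue or pink is not meant.

How it is judged:
By the outcome, as a careful person would: the job done as asked, in the order asked, and still so for the second after the job is handed in, with the robot touching nothing.
It also fails if it takes over 69 s, if anything falls off the work surface, if the arm or the gripper's body presses on something with over 40 N, if the wrist force passes 120 N, or if a joint passes its speed limit or range.

## Working session

There is one attempt and no reset: what is moved stays moved. The work goes in short steps, Python scripts to look and compute and a shell command to move; the robot and the scene stay as the last step left them, time stands still between calls to the robot, and variables do not carry over. Pictures are saved under pics/ and viewed, at most 10 in all, crops included, and the job is handed in when it is done.

```bash
mkdir -p pics
python3 - <<'E'
from plant import bot
import cv2
for n in("scene","top"):
    cv2.imwrite(f"pics/{n}0.png",bot.capture(n)); p=bot.camera_params(n); print(n,p)
print(bot.get_obs())
E
```

```text
scene {'fovy': 47.17495108460251, 'cx': 323.45210967925544, 'cy': 207.2856859911068, 'distortion': array([-0.13290311,  0.        ,  0.        ,  0.        ,  0.        ]), 'camera_from_world': array([[ 7.33666015e-01,  6.79510106e-01, -4.40202146e-04,
        -4.04576343e+02],
       [ 4.21457527e-01, -4.55555013e-01, -7.84119368e-01,
        -2.05201492e+02],
       [-5.33017572e-01,  5.75096205e-01, -6.20609880e-01,
         1.53449298e+03],
       [ 0.00000000e+00,  0.00000000e+00,  0.00000000e+00,
         1.00000000e+00]])}
top {'fovy': 53.67251950469621, 'cx': 325.4597297347478, 'cy': 204.65988699150216, 'distortion': array([0.00881916, 0.        , 0.        , 0.        , 0.        ]), 'camera_from_world': array([[-7.23676814e-03, -9.99871202e-01,  1.43251330e-02,
        -2.14439138e+01],
       [-9.90239022e-01,  5.17153954e-03, -1.39283647e-01,
         5.50444892e+02],
       [ 1.39191624e-01, -1.51932691e-02, -9.90148906e-01,
         1.04309475e+03],
       [ 0.00000000e+00,  0.00000000e+00,  0.00000000e+00,
         1.00000000e+00]])}
{'time': 0.1, 'joint_positions': array([-1.43499855e+00,  3.42640243e-01,  1.52492058e+00, -8.94932081e-06,
        1.27537226e+00, -1.45987603e-01]), 'dq': array([ 7.82888915e-05, -2.41126205e-03, -3.05335637e-03,  9.56420376e-05,
        9.83282319e-04, -1.12631098e-03]), 'tau': array([ 1.88858095e-03, -4.32006383e+01, -2.44693637e+01,  7.19745364e-02,
        5.25413977e-02, -4.34479239e-05]), 'tool_pos': array([ 145.96698369, -503.95434219,  243.12139646]), 'tcp_rot': array([-3.14026524e+00, -1.86524613e-04,  2.81787871e-01]), 'contact_force': array([ 0.35658441, -0.17143218,  0.43832365]), 'moment': array([-0.02087367,  0.05249681, -0.03396017]), 'finger_force': 0.0, 'grip_width': 92.09542912861434}
```

View pics/scene0.png

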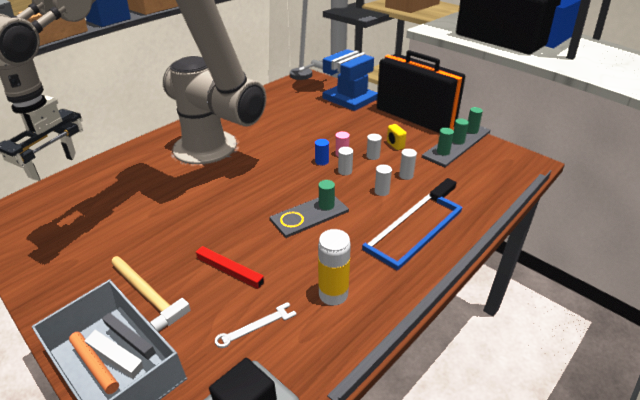

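View pics/top0.png

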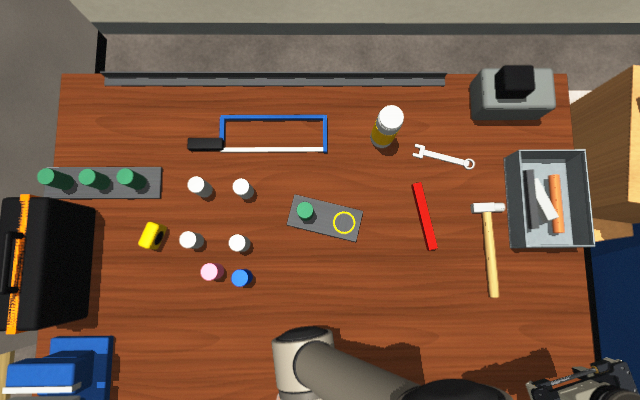

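The scene view shows the plate with its upright at (327,192) and the circle at (291,219), the red tube at (230,266), and white posts at (345,160), (374,146), (383,180) and (407,164). In the top view the posts are at (200,187), (242,189), (190,240) and (239,243), the upright at (305,211), the circle at (344,222) and the tube at (425,216). The blue and pink posts and the three spare uprights are decoys.

```bash
cat > h.py <<'E'
from plant import bot
import cv2, numpy as np
class Cam:
    def __init__(s,n):
        p=bot.camera_params(n); f=200/np.tan(np.radians(p["fovy"])/2)
        s.K=np.array([[f,0,p["cx"]],[0,f,p["cy"]],[0,0,1]]); s.d=p["distortion"]; T=p["camera_from_world"]
        s.R,s.t=T[:3,:3],T[:3,3]; s.c=-s.R.T@s.t
    def ray(s,uv):
        q=cv2.undistortPoints(np.array([[uv]],float),s.K,s.d)[0,0]
        v=s.R.T@np.r_[q,1]; return v/np.linalg.norm(v)
    def plane(s,uv,z):
        v=s.ray(uv); return s.c+v*(z-s.c[2])/v[2]
    def px(s,P): return cv2.projectPoints(np.array([P],float),cv2.Rodrigues(s.R)[0],s.t,s.K,s.d)[0][0,0]
def tri(c1,u1,c2,u2):
    A=np.zeros((3,3));b=np.zeros(3)
    for c,u in((c1,u1),(c2,u2)):
        v=c.ray(u);M=np.eye(3)-np.outer(v,v);A+=M;b+=M@c.c
    return np.linalg.solve(A,b)
E
python3 - <<'E'
from h import *
I={n:cv2.imread(f"pics/{n}0.png") for n in("scene","top")}
T,S=Cam("top"),Cam("scene")
def blobs(im,lo,hi,amin,roi):
    h=cv2.cvtColor(im,cv2.COLOR_BGR2HSV); m=cv2.inRange(h,lo,hi); x0,y0,x1,y1=roi
    k=np.zeros_like(m);k[y0:y1,x0:x1]=m[y0:y1,x0:x1]
    return [c for c in cv2.findContours(k,cv2.RETR_EXTERNAL,cv2.CHAIN_APPROX_NONE)[0] if cv2.contourArea(c)>amin]
W=((0,0,190),(179,60,255)); G=((60,80,40),(90,255,255))
for nm,col,rt,rs in(("white",W,(170,165,260,260),(330,125,425,200)),("green",G,(285,190,320,225),(310,170,340,215))):
    for c in blobs(I["top"],*col,30,rt): 
        e=cv2.minEnclosingCircle(c); print("top",nm,np.round(e[0],1),round(e[1],1),cv2.boundingRect(c),np.round(T.plane(e[0],80 if nm=="white" else 90),0))
    for c in blobs(I["scene"],*col,30,rs): print("scene",nm,cv2.boundingRect(c),cv2.contourArea(c))
for nm,col,roi,z in(("circle",((22,120,120),(35,255,255)),(325,205,360,240),12),("tube",((0,150,80),(6,255,255)),(400,170,450,260),25)):
    for c in blobs(I["top"],*col,30,roi):
        r=cv2.minAreaRect(c); b=cv2.boxPoints(r); print(nm,np.round(r[0],1),r[1:],[np.round(T.plane(p,z)[:2],0) for p in [r[0],*b]])
roi=np.hstack([cv2.resize(I["top"][165:265,170:370],None,fx=4,fy=4,interpolation=cv2.INTER_CUBIC)])
roi2=cv2.resize(I["scene"][120:240,260:430],None,fx=4,fy=4,interpolation=cv2.INTER_CUBIC)
cv2.imwrite("pics/s_crop.png",roi2)
cv2.imwrite("pics/t_crop.png",roi)
E
```

```text
top white [236.7 242.1] 8.3 (229, 234, 16, 17) [448. 206.  80.]
top white [187.3 239.1] 8.5 (179, 231, 17, 17) [456. 333.  80.]
top white [240.5 186.1] 8.2 (233, 178, 16, 17) [595. 200.  80.]
top white [195.5 184. ] 8.3 (188, 176, 16, 16) [601. 318.  80.]
scene white (376, 165, 16, 9) 92.0
scene white (402, 149, 15, 8) 78.5
scene white (338, 147, 15, 8) 75.5
scene white (367, 134, 15, 7) 67.0
scene white (336, 132, 13, 6) 47.0
top green [304.6 210.9] 9.2 (297, 202, 17, 19) [527.  30.  90.]
scene green (319, 180, 15, 30) 373.0
circle [343.5 222. ] ((22.0, 21.0), 90.0) [array([505., -75.]), array([536., -46.]), array([ 536., -105.]), array([ 474., -104.]), array([474., -46.])]
tube [423.9 216. ] ((69.36518096923828, 11.399173736572266), 75.96376037597656) [array([ 519., -297.]), array([ 610., -262.]), array([ 618., -293.]), array([ 430., -332.]), array([ 423., -301.])]
```

View pics/s_crop.png

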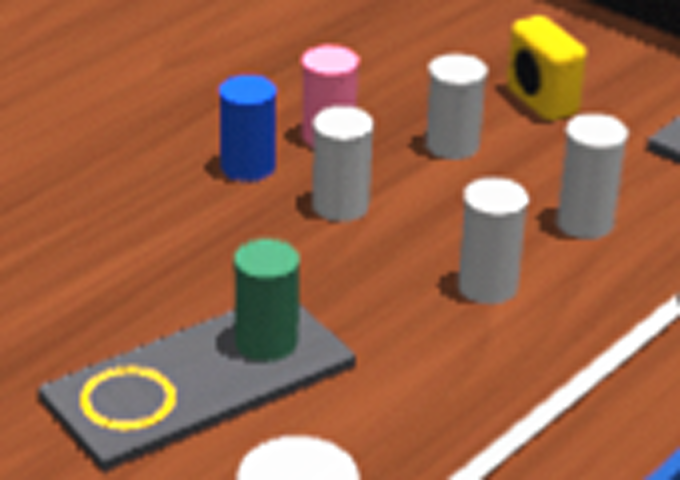

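View pics/t_crop.png

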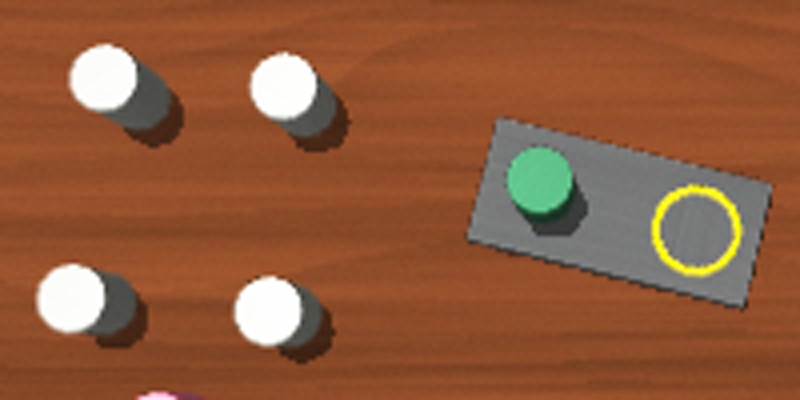

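The crops show each post's top face cleanly, with the dark plate, yellow ring and light green upright top distinct. I'll triangulate the top faces as a prior on height.

Run:
```python
from h import *
I={n:cv2.imread(f"pics/{n}0.png").astype(float) for n in("scene","top")}
T,S=Cam("top"),Cam("scene")
def cen(im,uv,r,ch,thr,f=4):
    x,y=np.round(uv).astype(int); p=cv2.resize(im[y-r:y+r+1,x-r:x+r+1,ch],None,fx=8,fy=8,interpolation=cv2.INTER_CUBIC)
    m=(p>thr).astype(np.uint8); n,l,s,c=cv2.connectedComponentsWithStats(m); k=1+np.argmax(s[1:,4])
    return (c[k]+.5)/8-.5+[x-r,y-r], s[k,4]/64
for nm,t,s,ch,th in(("A",(237,242),(345,150),0,190),("B",(187,239),(374,137),0,190),("C",(240,186),(383,169),0,190),("D",(195,184),(409,153),0,190),("U",(305,211),(326,184),1,120)):
    r=11 if nm!='U' else 11
    a,na=cen(I["top"],t,r,ch,th); b,nb=cen(I["scene"],s,9,ch,th); P=tri(T,a,S,b)
    print(nm,a.round(1),round(na),b.round(1),round(nb),P.round(1),"reproj",(T.px(P)-a).round(2),(S.px(P)-b).round(2))
```

```text
A [236.6 242.3] 211 [345.3 150.2] 90 [448.  207.4  76.3] reproj [-0.14 -0.14] [-0.17  0.03]
B [187.3 239.1] 212 [374.1 136.8] 77 [457.3 336.1  72.4] reproj [-0.14 -0.13] [-0.15  0.04]
C [240.4 186.1] 200 [383.6 168.6] 107 [595.5 200.3  80.4] reproj [-0.17 -0.18] [-0.22  0.05]
D [195.5 184. ] 203 [408.9 152.2] 91 [600.9 317.   84.4] reproj [-0.17 -0.17] [-0.2   0.06]
U [302.1 210.3] 310 [326.3 184. ] 131 [529.2  36.5  81.1] reproj [0.25 0.23] [ 0.33 -0.05]
```

Heights fall clearly on A=76, B=72, C=80 and D=84 mm. The upright's mask leaked onto the plate, so I'll redo it using green minus red. I'll also compute the plate direction.

Run:
```python
from h import *
I={n:cv2.imread(f"pics/{n}0.png").astype(float) for n in("scene","top")}
T,S=Cam("top"),Cam("scene")
def cen(im,uv,r,thr):
    x,y=uv; p=im[y-r:y+r+1,x-r:x+r+1]; p=cv2.resize(p[...,1]-p[...,2],None,fx=8,fy=8,interpolation=cv2.INTER_CUBIC)
    m=(p>thr).astype(np.uint8); n,l,s,c=cv2.connectedComponentsWithStats(m); k=1+np.argmax(s[1:,4])
    return (c[k]+.5)/8-.5+[x-r,y-r], s[k,4]/64
print(I["scene"][184,326],I["scene"][198,328],I["top"][210,304])
for th in(60,75,90):
    a,na=cen(I["top"],(305,211),11,th); b,nb=cen(I["scene"],(326,184),11,th); P=tri(T,a,S,b)
    print(th,a.round(1),round(na),b.round(1),round(nb),P.round(1),"reproj",(T.px(P)-a).round(2),(S.px(P)-b).round(2))
# ring: inner and outer, on z=12
for C,n,(x0,y0,x1,y1) in((T,"top",(325,205,362,240)),(S,"scene",(270,205,310,235))):
    h=cv2.cvtColor(I[n].astype(np.uint8),cv2.COLOR_BGR2HSV); m=cv2.inRange(h,(22,120,120),(35,255,255)); k=m*0;k[y0:y1,x0:x1]=m[y0:y1,x0:x1]
    c=max(cv2.findContours(k,0,cv2.CHAIN_APPROX_NONE)[0],key=cv2.contourArea); e=cv2.fitEllipse(c); print(n,e,C.plane(e[0],12).round(1))
h=cv2.cvtColor(I["top"].astype(np.uint8),cv2.COLOR_BGR2HSV)
m=cv2.inRange(h,(0,0,50),(179,60,140));k=m*0;k[185:250,280:370]=255;k=cv2.morphologyEx(m&k,cv2.MORPH_CLOSE,np.ones((11,11)))
c=max(cv2.findContours(k,0,cv2.CHAIN_APPROX_NONE)[0],key=cv2.contourArea);r=cv2.minAreaRect(c);print("plate",r,T.plane(r[0],12).round(1),[T.plane(q,12)[:2].round(0) for q in cv2.boxPoints(r)])
```

```text
[147. 194.  99.] [53. 70. 38.] [140. 195.  97.]
60 [304.4 209.6] 209 [326.2 184.4] 113 [531.6  31.4  83.3] reproj [-0.16 -0.15] [-0.22  0.03]
75 [304.4 209.6] 199 [326.2 184.3] 104 [531.7  31.3  83.6] reproj [-0.15 -0.14] [-0.2   0.03]
90 [304.4 209.5] 186 [326.2 184.2] 91 [531.7  31.3  84. ] reproj [-0.13 -0.12] [-0.17  0.02]
top ((343.6289367675781, 222.06764221191406), (21.40311622619629, 21.914093017578125), 3.759929656982422) [504.8 -75.6  12. ]
scene ((291.3966369628906, 219.1373291015625), (14.380393028259277, 23.407630920410156), 86.14192962646484) [503.9 -74.   12. ]
plate ((324.6764831542969, 217.79412841796875), (71.06293487548828, 31.772165298461914), 14.03624439239502) [517.  -22.8  12. ] [array([499.,  84.]), array([585.,  63.]), array([ 536., -130.]), array([ 450., -107.])]
```

The upright's top is at z≈83.7 mm, so it is about 72 mm tall, which matches post B at (457,336). The circle is at (504.5,-75). I'll confirm by touch, upright first and then post B.

```bash
python3 -m pendant '[[[0.7,0.95,0],[0,0,0.43],-1],[[0.7,0.95,0],[0,0,0.43],-1],[[0.7,0.95,0],[0,0,0.43],-1],[[0.7,0.95,0],[0,0,0.43],-1],[[0.7,0.95,0],[0,0,0.43],-1],[[0.7,0.95,0],[0,0,0.43],-1],[[0.7,0.95,0],[0,0,0.43],-1],[[0.7,0.95,0],[0,0,0.43],-1],[[0.7,0.95,0],[0,0,0.43],-1],[[0.7,0.95,0],[0,0,0.43],-1]]'
```

```text
time: 0.93
tool_pos: [356.6, -217.6, 243.6]
tcp_rot: [-3.141, 0.0, 0.8]
contact_force: [1.0, -0.9, 0.2]
grip_width: 29.5
finger_force: 0.0
```

```bash
python3 -m pendant '[[[0.65,0.92,0],[0,0,0],-1],[[0.65,0.92,0],[0,0,0],-1],[[0.65,0.92,0],[0,0,0],-1],[[0.65,0.92,0],[0,0,0],-1],[[0.65,0.92,0],[0,0,0],-1],[[0.65,0.92,-0.7],[0,0,0],-1],[[0.65,0.92,-0.8],[0,0,0],-1],[[0.65,0.92,-0.8],[0,0,0],-1],[[0.65,0.92,-0.8],[0,0,0],-1],[[0,0,-0.8],[0,0,0],-1]]'
python3 - <<'E'
from h import *
cv2.imwrite("pics/s1.png",cv2.resize(bot.capture("scene")[100:250,220:420],None,fx=4,fy=4))
print(bot.get_obs())
E
```

```text
time: 1.77
tool_pos: [534.0, 33.4, 125.3]
tcp_rot: [3.141, -0.003, 0.801]
contact_force: [-0.9, -0.3, 0.3]
grip_width: 0.3
finger_force: 0.0
{'time': 1.8167, 'joint_positions': array([-8.48005078e-02,  4.87074043e-01,  1.66959475e+00,  2.77166802e-04,
        9.92730008e-01,  6.84339933e-01]), 'dq': array([-0.05180282, -0.04927729,  0.03096013, -0.02087799,  0.14859287,
       -0.02895134]), 'tau': array([  1.77268781, -58.50247979, -28.76425803,   0.37655124,
        -0.28780896,   0.31011301]), 'tool_pos': array([529.74555069,  31.71498546, 120.52409887]), 'tcp_rot': array([-3.13539811,  0.00475578,  0.80151826]), 'contact_force': array([-2.52491161, -0.72276185, -3.11561346]), 'moment': array([-0.06317119,  0.05254636,  0.03818085]), 'finger_force': 0.0, 'grip_width': 0.32625942069873987}
```

View pics/s1.png

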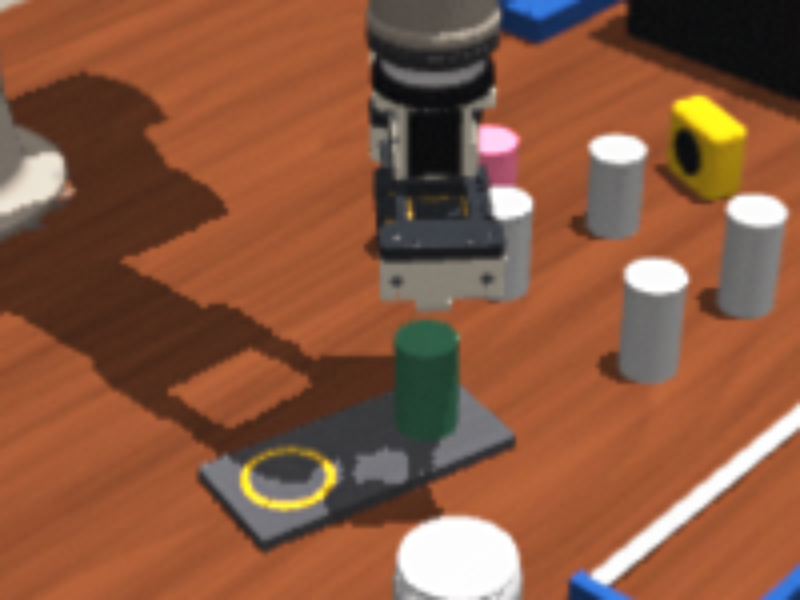

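The gripper is over the upright; its closed fingertips are at about (432,305) in the crop, above the green top at (428,335). Next it goes down slowly.

```bash
python3 -m pendant '[[[0,0,-0.1],[0,0,0],-1],[[0,0,-0.1],[0,0,0],-1],[[0,0,-0.1],[0,0,0],-1],[[0,0,-0.1],[0,0,0],-1],[[0,0,-0.1],[0,0,0],-1],[[0,0,0],[0,0,0],-1],[[0,0,0],[0,0,0],-1],[[0,0,0],[0,0,0],-1],[[0,0,0],[0,0,0],-1],[[0,0,0],[0,0,0],-1]]'
```

```text
time: 2.65
tool_pos: [531.6, 29.1, 111.9]
tcp_rot: [3.141, -0.0, 0.798]
contact_force: [0.5, -0.3, -0.3]
grip_width: 0.3
finger_force: 0.0
```

```bash
python3 -m pendant '[[[0,0,-0.05],[0,0,0],-1],[[0,0,-0.05],[0,0,0],-1],[[0,0,-0.05],[0,0,0],-1],[[0,0,-0.05],[0,0,0],-1],[[0,0,-0.05],[0,0,0],-1],[[0,0,0],[0,0,0],-1],[[0,0,0],[0,0,0],-1],[[0,0,0],[0,0,0],-1],[[0,0,0],[0,0,0],-1],[[0,0,0],[0,0,0],-1]]'
```

```text
time: 3.48
tool_pos: [531.6, 29.1, 104.3]
tcp_rot: [3.141, -0.0, 0.798]
contact_force: [0.5, 0.5, -0.6]
grip_width: 0.4
finger_force: 0.0
```

```bash
python3 -m pendant '[[[0,0,-0.03],[0,0,0],-1],[[0,0,-0.03],[0,0,0],-1],[[0,0,-0.03],[0,0,0],-1],[[0,0,0],[0,0,0],-1],[[0,0,0],[0,0,0],-1],[[0,0,0],[0,0,0],-1],[[0,0,0],[0,0,0],-1],[[0,0,0],[0,0,0],-1],[[0,0,0],[0,0,0],-1],[[0,0,0],[0,0,0],-1]]'
```

```text
time: 4.32
tool_pos: [531.5, 29.1, 101.6]
tcp_rot: [3.141, -0.0, 0.798]
contact_force: [-0.3, -0.3, -0.0]
grip_width: 0.3
finger_force: 0.0
```

```bash
python3 -m pendant '[[[0,0,-0.03],[0,0,0],-1],[[0,0,-0.03],[0,0,0],-1],[[0,0,0],[0,0,0],-1],[[0,0,0],[0,0,0],-1],[[0,0,0],[0,0,0],-1],[[0,0,0],[0,0,0],-1],[[0,0,0],[0,0,0],-1],[[0,0,0],[0,0,0],-1],[[0,0,0],[0,0,0],-1],[[0,0,0],[0,0,0],-1]]'
```

```text
time: 5.15
tool_pos: [531.7, 29.1, 101.2]
tcp_rot: [3.141, -0.001, 0.798]
contact_force: [-4.0, -0.6, 12.9]
grip_width: 0.2
finger_force: 6.2
```

Contact came at tip z=84.2, so the upright is 72 mm. Next I'll touch B.

```bash
python3 -m pendant '[[[0,0.3,0.9],[0,0,0],-1],[[-0.27,1,0.1],[0,0,0],-1],[[-0.27,1,0],[0,0,0],-1],[[-0.27,1,0],[0,0,0],-1],[[-0.27,1,0],[0,0,0],-1],[[-0.27,1,0],[0,0,0],-1],[[-0.27,1,0],[0,0,0],-1],[[-0.27,1,0],[0,0,0],-1],[[-0.27,1,0],[0,0,0],-1],[[-0.27,1,0],[0,0,0],-1]]'
python3 -m pendant '[[[-0.06,0.92,0],[0,0,0],-1],[[0,0,-0.3],[0,0,0],-1],[[0,0,-0.3],[0,0,0],-1],[[0,0,-0.3],[0,0,0],-1],[[0,0,-0.1],[0,0,0],-1],[[0,0,0],[0,0,0],-1],[[0,0,0],[0,0,0],-1],[[0,0,0],[0,0,0],-1],[[0,0,0],[0,0,0],-1],[[0,0,0],[0,0,0],-1]]'
python3 - <<'E'
from h import *
cv2.imwrite("pics/s2.png",cv2.resize(bot.capture("scene")[80:230,270:470],None,fx=4,fy=4))
E
```

```text
time: 5.98
tool_pos: [458.0, 309.5, 129.7]
tcp_rot: [3.141, -0.0, 0.798]
contact_force: [0.8, -0.5, -0.3]
grip_width: 0.2
finger_force: 0.0
time: 6.82
tool_pos: [457.2, 335.6, 100.2]
tcp_rot: [3.141, -0.001, 0.797]
contact_force: [-0.2, 0.5, 0.2]
grip_width: 0.5
finger_force: 0.0
```

View pics/s2.png

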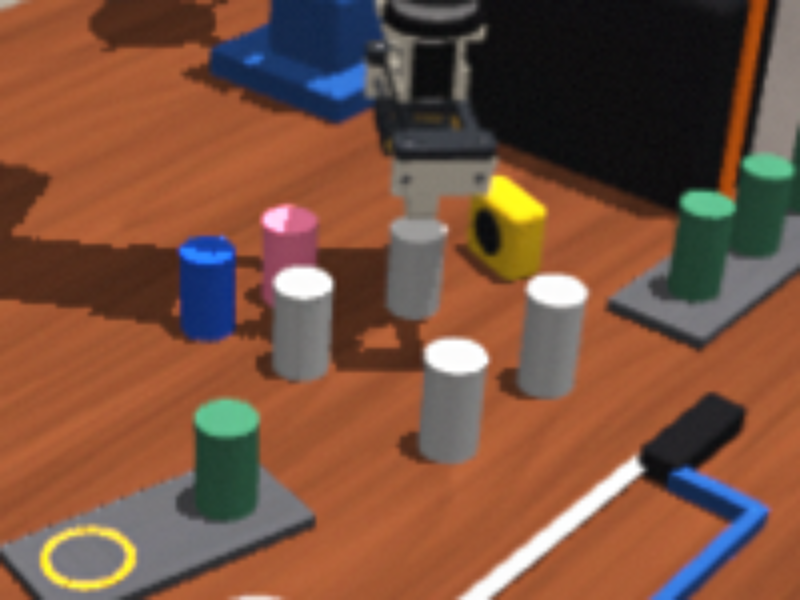

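The closed fingertips at (420,212) sit over post B at (418,232) and nothing is touching.

```bash
python3 -m pendant '[[[0,0,-0.05],[0,0,0],-1],[[0,0,-0.05],[0,0,0],-1],[[0,0,-0.05],[0,0,0],-1],[[0,0,-0.05],[0,0,0],-1],[[0,0,-0.05],[0,0,0],-1],[[0,0,-0.05],[0,0,0],-1],[[0,0,0],[0,0,0],-1],[[0,0,0],[0,0,0],-1],[[0,0,0],[0,0,0],-1],[[0,0,0],[0,0,0],-1]]'
python3 -m pendant '[[[0,0,-0.05],[0,0,0],-1],[[0,0,-0.05],[0,0,0],-1],[[0,0,0],[0,0,0],-1],[[0,0,0],[0,0,0],-1],[[0,0,0],[0,0,0],-1],[[0,0,0],[0,0,0],-1]
,[[0,0,0],[0,0,0],-1],[[0,0,0],[0,0,0],-1],[[0,0,0],[0,0,0],-1],[[0,0,0],[0,0,0],-1]]'
```

```text
time: 7.7
tool_pos: [456.9, 335.7, 90.8]
tcp_rot: [3.141, -0.0, 0.798]
contact_force: [-0.0, -1.4, -0.6]
grip_width: 0.5
finger_force: 0.0
time: 8.53
tool_pos: [457.2, 335.9, 89.2]
tcp_rot: [3.141, -0.002, 0.798]
contact_force: [-3.1, -2.4, 10.4]
grip_width: 0.5
finger_force: 5.4
```

B is 72 mm, so it matches. I'll raise, open, descend and grip.

```bash
python3 -m pendant '[[[0,0,0.5],[0,0,0],0.6],[[0,0,0.3],[0,0,0],0.6],[[0,0,0],[0,0,0],0.6],[[0,0,0],[0,0,0],0.6],[[0,0,0],[0,0,0],0.6],[[0,0,0],[0,0,0],0.6],[[0,0,0],[0,0,0],0.6],[[0,0,0],[0,0,0],0.6],[[0,0,0],[0,0,0],0.6],[[0,0,0],[0,0,0],0.6]]'
```

```text
time: 9.37
tool_pos: [456.8, 335.7, 111.5]
tcp_rot: [-3.142, 0.0, 0.798]
contact_force: [-0.5, -0.6, 0.6]
grip_width: 62.3
finger_force: 0.0
```

```bash
python3 -m pendant '[[[0,0,-0.1],[0,0,0],0.6],[[0,0,-0.4],[0,0,0],0.6],[[0,0,-0.4],[0,0,0],0.6],[[0,0,-0.4],[0,0,0],0.6],[[0,0,-0.4],[0,0,0],0.6],[[0,0,-0.3],[0,0,0],0.6],[[0,0,-0.1],[0,0,0],0.6],[[0,0,0],[0,0,0],0.6],[[0,0,0],[0,0,0],-1],[[0,0,0],[0,0,0],-1]]'
python3 -m pendant '[[[0,0,0],[0,0,0],-1],[[0,0,0],[0,0,0],-1],[[0,0,0],[0,0,0],-1],[[0,0,0],[0,0,0],-1],[[0,0,0],[0,0,0],-1],[[0,0,0],[0,0,0],-1],[[0,0,0],[0,0,0],-1],[[0,0,0.3],[0,0,0],-1],[[0,0,0.4],[0,0,0],-1],[[0,0,0.5],[0,0,0],-1]]'
```

```text
time: 10.2
tool_pos: [457.3, 335.9, 49.4]
tcp_rot: [3.141, -0.001, 0.798]
contact_force: [-0.2, 0.0, 1.2]
grip_width: 64.6
finger_force: 0.0
time: 11.03
tool_pos: [456.0, 334.9, 84.1]
tcp_rot: [-3.141, 0.003, 0.798]
contact_force: [0.7, -0.2, -3.9]
grip_width: 43.7
finger_force: 30.0
```

```bash
python3 -m pendant '[[[0,0,0.8],[0,0,0],-1],[[0,0,0.8],[0,0,0],-1],[[0.1,-0.4,0.6],[0,0,0],-1],[[0.12,-0.8,0],[0,0,0],-1],[[0.12,-0.9,0],[0,0,0],-1],[[0.12,-0.9,0],[0,0,0],-1],[[0.12,-0.9,0],[0,0,0],-1],[[0.12,-0.9,0],[0,0,0],-1],[[0.12,-0.9,0],[0,0,0],-1],[[0.12,-0.9,0],[0,0,0],-1]]'
python3 -m pendant '[[[0.12,-0.9,0],[0,0,0],-1],[[0.12,-0.9,0],[0,0,0],-1],[[0.12,-0.9,0],[0,0,0],-1],[[0.12,-0.9,0],[0,0,0],-1],[[0.12,-0.9,0],[0,0,0],-1],[[0.05,-0.9,0],[0,0,0],-1],[[0,-0.7,0],[0,0,0],-1],[[0,-0.3,0],[0,0,0],-1],[[0,0,0],[0,0,0],-1],[[0,0,0],[0,0,0],-1]]'
```

```text
time: 11.87
tool_pos: [484.6, 136.0, 150.6]
tcp_rot: [-3.141, 0.001, 0.798]
contact_force: [-0.2, 0.8, -3.2]
grip_width: 43.5
finger_force: 30.0
time: 12.7
tool_pos: [504.1, -54.2, 150.5]
tcp_rot: [-3.141, 0.0, 0.797]
contact_force: [0.2, 0.8, -3.2]
grip_width: 43.5
finger_force: 30.0
```

```bash
python3 -m pendant '[[[0,-0.4,0],[0,0,0],-1],[[0,-0.3,-0.3],[0,0,0],-1],[[0,0,-0.5],[0,0,0],-1],[[0,0,-0.5],[0,0,0],-1],[[0,0,-0.5],[0,0,0],-1],[[0,0,-0.5],[0,0,0],-1],[[0,0,-0.3],[0,0,0],-1],[[0,0,-0.2],[0,0,0],-1],[[0,0,0],[0,0,0],-1],[[0,0,0],[0,0,0],-1]]'
python3 - <<'E'
from h import *
a=cv2.resize(bot.capture("scene")[185:245,250:350],None,fx=8,fy=8)
b=cv2.resize(bot.capture("top")[180:250,290:390],None,fx=6,fy=6)
cv2.imwrite("pics/s3.png",a)
E
```

```text
time: 13.53
tool_pos: [504.7, -75.3, 66.8]
tcp_rot: [3.141, 0.0, 0.798]
contact_force: [-0.2, -0.3, -4.0]
grip_width: 43.5
finger_force: 30.0
```

View pics/s3.png

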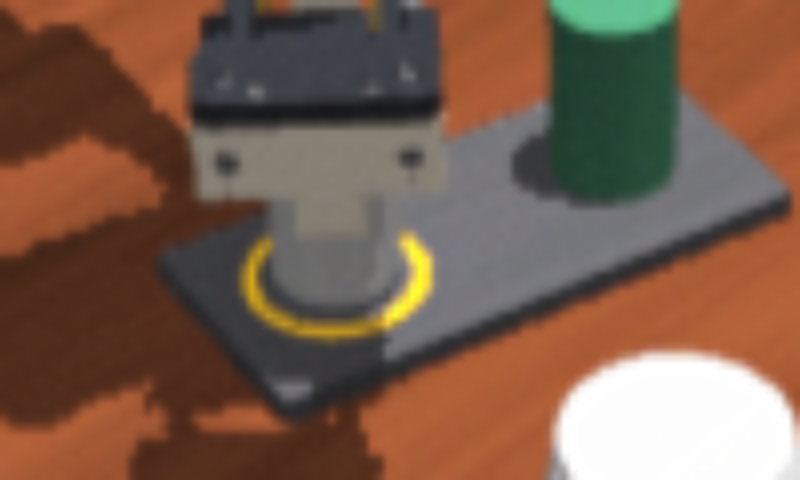

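The post at (337,305) in the crop sits centred in the ring, with left gap ~15 px, right gap ~12 px and the bottom matching. I'll lower and release.

```bash
python3 -m pendant '[[[0,0,-0.05],[0,0,0],-1],[[0,0,-0.05],[0,0,0],-1],[[0,0,-0.04],[0,0,0],-1],[[0,0,-0.04],[0,0,0],-1],[[0,0,0],[0,0,0],-1],[[0,0,0],[0,0,0],-1],[[0,0,0],[0,0,0],-1],[[0,0,0],[0,0,0],-1],[[0,0,0],[0,0,0],-1],[[0,0,0],[0,0,0],-1]]'
```

```text
time: 14.47
tool_pos: [504.5, -75.3, 61.3]
tcp_rot: [3.142, 0.0, 0.798]
contact_force: [-0.3, 0.2, -3.3]
grip_width: 43.7
finger_force: 30.0
```

```bash
python3 -m pendant '[[[0,0,-0.015],[0,0,0],-1],[[0,0,-0.015],[0,0,0],-1],[[0,0,0],[0,0,0],-1],[[0,0,0],[0,0,0],-1],[[0,0,0],[0,0,0],-1],[[0,0,0],[0,0,0],-1],[[0,0,0],[0,0,0],-1],[[0,0,0],[0,0,0],-1],[[0,0,0],[0,0,0],-1],[[0,0,0],[0,0,0],-1]]'
```

```text
time: 15.3
tool_pos: [504.6, -75.3, 61.2]
tcp_rot: [3.141, -0.0, 0.798]
contact_force: [-2.4, 1.0, 5.7]
grip_width: 43.8
finger_force: 30.0
```

```bash
python3 -m pendant '[[[0,0,0],[0,0,0],0.6],[[0,0,0],[0,0,0],0.6],[[0,0,0],[0,0,0],0.6],[[0,0,0],[0,0,0],0.6],[[0,0,0],[0,0,0],0.6],[[0,0,0.2],[0,0,0],0.6],[[0,0,0.5],[0,0,0],0.6],[[0,0,0.9],[0,0,0],0.6],[[0,0,0.9],[0,0,0],0.6],[[0,0,0.9],[0,0,0],0.6]]'
python3 - <<'E'
from h import *
bot.capture("scene")
E
python3 - <<'E'
from h import *
o=bot.get_obs();print(o["tool_pos"],o["time"])
E
```

```text
time: 16.13
tool_pos: [504.3, -75.2, 163.8]
tcp_rot: [-3.141, 0.0, 0.798]
contact_force: [1.3, -1.0, -1.0]
grip_width: 73.3
finger_force: 0.0
[506.99554119 -75.93947336 169.22588946] 16.1833
```

```bash
python3 -m pendant '[[[0.06,-0.92,0],[0,0,-0.6],0.6],[[0.06,-0.92,0],[0,0,-0.6],0.6],[[0.06,-0.92,0],[0,0,-0.6],0.6],[[0.06,-0.92,0],[0,0,-0.6],0.6],[[0.06,-0.92,0],[0,0,-0.6],0.6],[[0.06,-0.92,0],[0,0,-0.6],0.6],[[0.06,-0.92,-0.6],[0,0,-0.6],0.6],[[0.06,-0.92,-0.9],[0,0,-0.7],0.6],[[0,0,-0.9],[0,0,0],0.6],[[0,0,-0.4],[0,0,0],0.6]]'
python3 - <<'E'
from h import *
T=Cam("top");im=bot.capture("top");P=[T.px(p) for p in((504.5,-75,84),(531.5,31.3,84))];print(P)
S=Cam("scene");sc=bot.capture("scene")
a=cv2.resize(im[170:270,285:450],None,fx=4.8,fy=4.8)
cv2.imwrite("pics/t4.png",a)
h=cv2.cvtColor(im,cv2.COLOR_BGR2HSV)
print(bot.get_obs()["tool_pos"],bot.get_obs()["tcp_rot"])
E
```

```text
time: 17.02
tool_pos: [517.2, -297.0, 75.1]
tcp_rot: [-3.139, 0.003, 0.207]
contact_force: [0.2, 0.5, -0.2]
grip_width: 73.5
finger_force: 0.0
[array([345.04754223, 219.52612964]), array([304.27385942, 209.47786772])]
[ 517.29206744 -295.51840126   75.76703454] [-3.13737226  0.00371912  0.20893548]
```

View pics/t4.png

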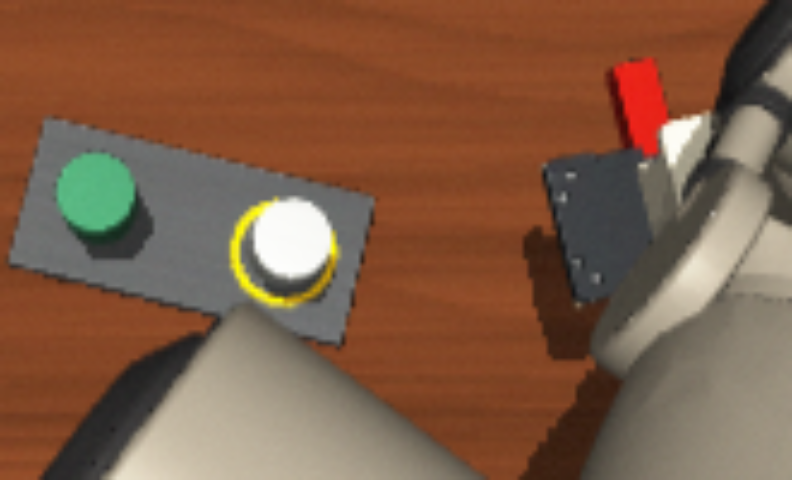

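The post (292,238) stands inside the ring, and the gripper is across the tube. I'll descend and grip.

```bash
python3 -m pendant '[[[0.05,0,-0.4],[0,0,0],0.6],[[0,0,-0.4],[0,0,0],0.6],[[0,0,-0.4],[0,0,0],0.6],[[0,0,-0.3],[0,0,0],0.6],[[0,0,-0.2],[0,0,0],0.6],[[0,0,-0.1],[0,0,0],0.6],[[0,0,0],[0,0,0],0.6],[[0,0,0],[0,0,0],-1],[[0,0,0],[0,0,0],-1],[[0,0,0],[0,0,0],-1]]'
python3 -m pendant '[[[0,0,0],[0,0,0],-1],[[0,0,0],[0,0,0],-1],[[0,0,0],[0,0,0],-1],[[0,0,0],[0,0,0],-1],[[0,0,0],[0,0,0],-1],[[0,0,0],[0,0,0],-1],[[0,0,0],[0,0,0],-1],[[0,0,0],[0,0,0],-1],[[0,0,0],[0,0,0],-1],[[0,0,0],[0,0,0],-1]]'
```

```text
time: 17.95
tool_pos: [520.8, -296.4, 25.1]
tcp_rot: [3.141, -0.001, 0.21]
contact_force: [0.4, -0.4, -0.1]
grip_width: 58.0
finger_force: 0.0
time: 18.78
tool_pos: [520.6, -296.3, 24.6]
tcp_rot: [3.141, -0.0, 0.21]
contact_force: [0.8, -1.6, 0.9]
grip_width: 25.1
finger_force: 30.0
```

```bash
python3 -m pendant '[[[0,0,0.3],[0,0,0],-1],[[0,0,0.7],[0,0,0],-1],[[0,0,0.9],[0,0,0],-1],[[0,0,0.9],[0,0,0],-1],[[0,0.3,0.8],[0,0,0.4],-1],[[0,0.6,0.4],[0,0,0.7],-1],[[0,0.8,0],[0,0,0.7],-1],[[0,0.8,0],[0,0,0.7],-1],[[0,0.8,0],[0,0,0.7],-1],[[0,0.8,0],[0,0,0.7],-1]]'
python3 -m pendant '[[[0,0.8,0],[0,0,0.7],-1],[[0,0.8,0],[0,0,0.7],-1],[[0,0.8,0],[0,0,0.7],-1],[[0,0.8,0],[0,0,0.7],-1],[[0,0.8,0],[0,0,0.7],-1],[[0,0.6,0],[0,0,0.7],-1],[[-0.04,0.4,0],[0,0,0.7],-1],[[-0.05,0.2,0],[0,0,0.47],-1],[[0,0,0],[0,0,0],-1],[[0,0,0],[0,0,0],-1]]'
```

```text
time: 19.62
tool_pos: [519.6, -171.5, 144.6]
tcp_rot: [-3.14, 0.0, 0.682]
contact_force: [0.6, -0.3, -2.8]
grip_width: 25.0
finger_force: 30.0
time: 20.45
tool_pos: [517.3, -16.7, 144.5]
tcp_rot: [-3.141, 0.0, 1.321]
contact_force: [0.4, -0.1, -2.4]
grip_width: 24.4
finger_force: 30.0
```

```bash
python3 -m pendant '[[[0.02,-0.1,-0.2],[0,0,0],-1],[[0,-0.08,-0.3],[0,0,0],-1],[[0,0,-0.2],[0,0,0],-1],[[0,0,-0.15],[0,0,0],-1],[[0,0,0],[0,0,0],-1],[[0,0,0],[0,0,0],-1],[[0,0,0],[0,0,0],-1],[[0,0,0],[0,0,0],-1],[[0,0,0],[0,0,0],-1],[[0,0,0],[0,0,0],-1]]'
python3 - <<'E'
from h import *
T=Cam("top");S=Cam("scene");t=bot.capture("top");s=bot.capture("scene")
cv2.imwrite("pics/s5.png",cv2.resize(s[140:260,240:380],None,fx=5,fy=5))
o=bot.get_obs();z=o["tool_pos"][2];print(o["tool_pos"],o["tcp_rot"])
for n,C,im,r in(("top",T,t,(270,170,390,260)),("scene",S,s,(250,140,380,250))):
    h=cv2.cvtColor(im,cv2.COLOR_BGR2HSV);m=cv2.inRange(h,(0,150,60),(6,255,255))|cv2.inRange(h,(176,150,60),(179,255,255));k=m*0;k[r[1]:r[3],r[0]:r[2]]=m[r[1]:r[3],r[0]:r[2]]
    p=cv2.findNonZero(k)
    for c in cv2.findContours(k,0,cv2.CHAIN_APPROX_NONE)[0]: print(n,cv2.boundingRect(c),cv2.contourArea(c))
    if p is not None:
        b=cv2.boxPoints(cv2.minAreaRect(p));print(n,[ (q.round(0),C.plane(q,z)[:2].round(0)) for q in b])
    tip=np.r_[o["tool_pos"][:2],z];a=1.322;d=np.array([np.cos(a),np.sin(a),0])*95
    print("pred ends",C.px(tip+d),C.px(tip-d))
E
```

```text
time: 21.28
tool_pos: [518.4, -22.5, 119.2]
tcp_rot: [3.141, -0.0, 1.322]
contact_force: [-0.8, 0.1, -3.1]
grip_width: 24.7
finger_force: 30.0
[518.38277302 -22.45996469 119.12193112] [ 3.14115398e+00 -1.09820030e-05  1.32229022e+00]
top (340, 219, 7, 5) 12.0
top (359, 217, 5, 10) 12.0
top (305, 212, 1, 2) 0.0
top (301, 210, 3, 3) 0.5
top [(array([300., 219.], dtype=float32), array([502.,  41.])), (array([301., 210.], dtype=float32), array([526.,  38.])), (array([363., 217.], dtype=float32), array([ 507., -118.])), (array([362., 226.], dtype=float32), array([ 483., -115.]))]
pred ends [288.57008965 203.76046647] [361.66816663 221.77233283]
scene (276, 199, 1, 1) 0.0
scene (312, 189, 1, 1) 0.0
scene (314, 188, 2, 1) 0.0
scene (274, 178, 37, 25) 394.5
scene (317, 174, 25, 14) 40.0
scene (335, 148, 1, 2) 0.0
scene (349, 143, 1, 3) 0.0
scene (335, 140, 1, 6) 0.0
scene [(array([270., 192.], dtype=float32), array([ 486., -123.])), (array([342., 134.], dtype=float32), array([427., 216.])), (array([363., 160.], dtype=float32), array([561., 147.])), (array([291., 218.], dtype=float32), array([ 595., -157.]))]
pred ends [338.61462507 168.77834161] [275.20865212 191.99442035]
```

View pics/s5.png

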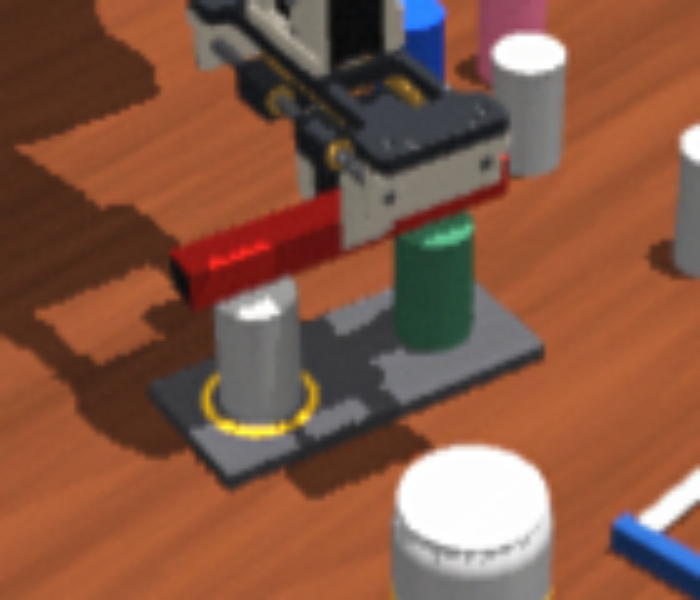

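The tube is held level above post and upright. Its ends in the full picture are at about x=274.4 and x=341.6, so I'll compare those with the predicted corners for centring.

Run:
```python
from h import *
S=Cam("scene");T=Cam("top");c=np.array([518.,-22,107.]);a=1.322;d=np.array([np.cos(a),np.sin(a),0]);n=np.array([np.sin(a),-np.cos(a),0])
for C in(S,T):
  for e in(-95,95): print([C.px(c+d*e+n*w+[0,0,z]).round(1).tolist() for w in(-12.5,12.5) for z in(-12.5,12.5)])
```

```text
[[273.5, 197.2], [272.9, 189.2], [278.3, 202.3], [277.6, 194.3]]
[[335.8, 174.1], [336.0, 166.4], [341.1, 178.6], [341.3, 170.7]]
[[359.4, 227.5], [360.4, 226.7], [361.6, 218.2], [362.6, 217.1]]
[[287.9, 209.9], [287.1, 208.7], [290.3, 200.6], [289.6, 199.1]]
```

Both views put the tube within ~2 mm of centre, so I'll lower it.

```bash
python3 -m pendant '[[[0,0,-0.08],[0,0,0],-1],[[0,0,-0.08],[0,0,0],-1],[[0,0,-0.06],[0,0,0],-1],[[0,0,-0.05],[0,0,0],-1],[[0,0,-0.04],[0,0,0],-1],[[0,0,-0.03],[0,0,0],-1],[[0,0,0],[0,0,0],-1],[[0,0,0],[0,0,0],-1],[[0,0,0],[0,0,0],-1],[[0,0,0],[0,0,0],-1]]'
```

```text
time: 22.22
tool_pos: [518.3, -22.5, 108.7]
tcp_rot: [3.141, 0.0, 1.322]
contact_force: [0.0, 0.7, -2.2]
grip_width: 24.6
finger_force: 30.0
```

```bash
python3 -m pendant '[[[0,0,-0.015],[0,0,0],-1],[[0,0,-0.015],[0,0,0],-1],[[0,0,0],[0,0,0],-1],[[0,0,0],[0,0,0],-1],[[0,0,0],[0,0,0],-1],[[0,0,0],[0,0,0],-1],[[0,0,0],[0,0,0],-1],[[0,0,0],[0,0,0],-1],[[0,0,0],[0,0,0],-1],[[0,0,0],[0,0,0],-1]]'
```

```text
time: 23.05
tool_pos: [518.4, -22.5, 108.5]
tcp_rot: [3.141, 0.0, 1.322]
contact_force: [-2.0, 1.0, 6.2]
grip_width: 24.8
finger_force: 30.0
```

The tube is resting on both. Now to release and rise.

```bash
python3 -m pendant '[[[0,0,0],[0,0,0],0.5],[[0,0,0],[0,0,0],0.5],[[0,0,0],[0,0,0],0.5],[[0,0,0],[0,0,0],0.5],[[0,0,0],[0,0,0],0.5],[[0,0,0],[0,0,0],0.5],[[0,0,0.2],[0,0,0],0.5],[[0,0,0.6],[0,0,0],0.5],[[0,0,0.9],[0,0,0],0.5],[[0,0,0.9],[0,0,0],0.5]]'
python3 -m pendant '[[[0,-0.5,0.9],[0,0,0],0.5],[[0,-0.8,0.2],[0,0,0],0.5],[[0,-0.9,0],[0,0,0],0.5],[[0,-0.9,0],[0,0,0],0.5],[[0,-0.9,0],[0,0,0],0.5],[[0,-0.9,0],[0,0,0],0.5],[[0,-0.9,0],[0,0,0],0.5],[[0,-0.5,0],[0,0,0],0.5],[[0,0,0],[0,0,0],0.5],[[0,0,0],[0,0,0],0.5]]'
python3 - <<'E'
from h import *
t=bot.capture("top");s=bot.capture("scene")
a=cv2.resize(s[120:240,250:430],None,fx=4,fy=4);b=cv2.resize(t[160:270,160:390],(720,344))
cv2.imwrite("pics/f.png",np.vstack([a[:250+5],b])[:600] if 0 else np.vstack([cv2.resize(a,(380,254)),cv2.resize(b,(380,182))]) if 0 else np.hstack([cv2.resize(a,(400,267)),cv2.resize(b,(400,267))]))
T=Cam("top");h=cv2.cvtColor(t,cv2.COLOR_BGR2HSV);m=cv2.inRange(h,(0,150,60),(6,255,255));k=m*0;k[170:260,270:390]=m[170:260,270:390]
r=cv2.minAreaRect(cv2.findNonZero(k));print(r,[T.plane(q,109)[:2].round(0) for q in [r[0],*cv2.boxPoints(r)]])
E
```

```text
time: 23.88
tool_pos: [517.8, -22.4, 186.6]
tcp_rot: [-3.14, 0.0, 1.322]
contact_force: [0.7, 0.6, 0.5]
grip_width: 68.6
finger_force: 0.0
time: 24.72
tool_pos: [518.2, -211.5, 218.8]
tcp_rot: [-3.141, -0.001, 1.321]
contact_force: [-0.4, 0.6, 0.0]
grip_width: 68.5
finger_force: 0.0
((325.6764831542969, 213.29412841796875), (74.70097351074219, 10.429031372070312), 14.03624439239502) [array([518., -24.]), array([529.,  71.]), array([555.,  65.]), array([ 507., -120.]), array([ 482., -113.])]
```

View pics/f.png

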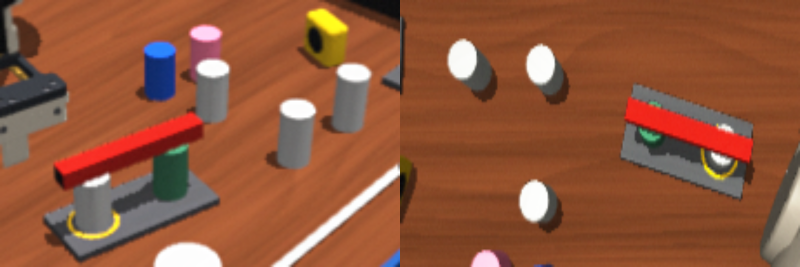

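The tube at (130,150) in the left half of the picture lies level across the post and the upright. It is centred at (518,-24), against a midpoint of (518,-22). The other three posts stand, and the robot is clear.

```bash
python3 -c "
from plant import bot
print(bot.close_job())"
```

```text
the job is handed in; nothing more can be done
None
```

The job is done and handed in: the 72 mm post, matched to the upright by touch, stands in the yellow circle, and the red tube lies level across the two, about 2 mm off centre, with the other three posts still standing.

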